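Fit the slicing disc to the vegetable cutter

ROBOT

A 6-joint arm with a two-finger parallel gripper is mounted at the origin on the work surface. World frame = base frame: x ahead of the robot, y to its left, z up, the work surface at z = 0. Lengths are in mm, angles in rad, forces in N, time in s.
With the tool pointing down it reaches from about 275 to 875 mm from the base axis. Payload 12.5 kg.
Tool frame: the origin (TCP) lies at the very end of the fingers, on their centre line; the grasp point (between the pads) lies 19 mm behind it; z points along the fingers, y is the line along which they close (so a half turn about z gives the same grasp; the last joint's range is limited). The gripper opens to 85 mm and grips with 20 to 120 N. Pads are 22 mm wide; open, the fingers measure 114 mm over their backs; the gripper's body (76 mm by 85 mm) begins 54 mm behind the grasp point. The pads swing forward as they close: fully open they stand 13 mm farther back than shut.
Start: joints at [-1.203, 0.351, 1.652, -0, 1.139, -0.085], TCP at [240.633, -494.551, 231.29] pointing down, gripper open.
Joint ranges: [-2.75, 2.75], [-0.79, 2.1], [0.01, 2.65], [-1.57, 4.71], [0.07, 3.14], [-2.87, 2.87]. Speed limits (rad/s): [2.22, 2.22, 2.79, 3.14, 3.14, 3.14].

INTERFACE

Orientations are given as a rotation vector (axis times angle).
In Python, from cell import r gives the robot as it stands.
- The arm moves only by the tool send_rows, never from a script. Its argument "moves" is one flat list of numbers, 6 for each row, row after row: the shift along the tool's x, y, z in m, then the turn, a rotation vector about the tool's x, y, z in rad. A call has 1 to 5 rows; each row is the pose to reach, as a shift and turn from the pose commanded when the call began, along the tool's axes at that moment; what a row does not reach only later rows make up. A row lasts 1/8 s, in which the tool goes at most 62.5 mm and 10.7 degrees, less where a joint would pass 70% of its speed; a pose out of reach is approached as far as the arm can. A call with a gripper value outside its range is refused whole. "fingers" is the closure, from 0 (fully open) to 1 (shut), set as the call begins (left out, the last holds). The fingers move at their own pace and stop on an object; "squeeze" is the grip in N (left out, the last holds). Time passes only in rows, so rows that repeat a pose let the fingers close. It gives the time, the measured TCP pose, the force, the opening and the grip force at its end, in the units of the state.
- r.read_state(): the state, without advancing time (a new reading comes with each control period).
- r.snapshot(name): name is "side" or "top"; returns a dict with "img" (384x512x3 uint8, red, green, blue), "camera_matrix" (3x3 intrinsics, pixels), "R" (3x3) and "t" (3): a world point X has camera coordinates R X + t. Camera axes: x right, y down, z forward; pixel columns grow to the right and rows downward; lengths in mm; the calibration is good to about 2 mm. A picture is of the moment at which its call begins. There is no depth.
- r.job_done(): hands the job in; it is judged then, once.
The state is a dict: "clock": time; "qpos": joint angles; "dq": joint speeds; "tau": joint torques, N m; "tcp_pos": TCP position; "eef_rot": TCP orientation; "force": force on the tool from outside, world axes, zero at the start; "torque": the same for the moment, N m; "width": finger opening in mm; "grasp_force": force on a finger pad.
Only numpy, scipy, OpenCV 4.12 (cv2) and the standard library are available. Lean on these libraries where they do the work, as an engineer would, in place of code of your own. Each camera call takes 0.05 s, during which the arm holds its last target. There are 200 camera calls.

TASK

Fit the slicing disc (the one with the single straight blade) to the vegetable cutter: hang its hub on the drive coupling so that both lugs go down the entry slots, then twist it clockwise (seen from above) until the lugs drop into the locking notches and the disc sits fully home and level. Feel your way with a light hand and never force it down or against the stops. Then let go, and leave the grating disc and everything else as they are.

Things in the scene. Friction and masses are not known exactly. Their poses are not given: they have to be found in the camera images.
- slicing_grip (a point): Slicing disc, loose, 0.3 to 0.6 kg: flat steel disc, diameter 180 mm, 3 mm thick, one straight radial blade. This point: centre of the grey grip bar standing on its middle. Bar 60 mm long (this point's x), 14 mm wide (y), 35 mm high: bar top 17.5 mm above this point, disc's upper face 17.5 mm below. z up. It lies level on its hub, on the bench.
- slicing_disc: The slicing disc's hub: a round skirt under the disc, open below, outer diameter 64, inner 55, 22 mm deep. Origin: centre of its lower edge, 42.5 mm below slicing_grip. Two lugs point inwards at the lower edge, one under each end of the grip bar (at plus and minus x): 9 mm wide, 6 mm high, reaching in to 18 mm from the axis. A half turn brings the hub onto itself.
- cutter: Vegetable cutter, fixed, lid off: white housing 250 (x) x 232 mm, top 110 mm above the bench; -x is its front with the discharge chute. On top a round open chamber, inner diameter 204 mm, floor at 120, rim at 170 mm; in its middle stands the drive coupling. Origin on the bench below the coupling's axis; z up.
- coupling_top (a point): Centre of the coupling's flat top, 160 mm above the bench; axes as the machine's. Dark steel stub, diameter 50 mm, with two opposite J-shaped slots in its wall. Their entries, open above, 14 mm wide, lie roughly at the machine's plus and minus x: the motor may have stopped up to 0.55 rad either way, and its brake holds it. Lugs resting on the top put slicing_grip 42.5 mm above this point.
- run_floor (a point): Point on the axis at the height of the entry floor, 16 mm below coupling_top. From the entry a level run goes clockwise (from above) under a hook claw, with 2.5 mm to spare over the lugs. Lugs lying on this floor put slicing_grip 26.5 mm above coupling_top. Play: 2.4 mm each side of a lug in entry and notch; hub round the stub 2 mm along the lugs, 2.5 mm across.
- notch_seat (a point): Point on the axis at the height of the lugs' undersides when home, 6 mm below run_floor. The notch is at the end of the run, before a solid stop; its middle is 0.84 rad clockwise of the entry's middle. Lugs dropped in it cannot turn back; the hub's inside rests on the coupling's top and slicing_grip is 20.5 mm above coupling_top (home).
- grating_grip (a point): Grating disc, loose: the same hub, bar and size as the slicing disc, but its face is covered with rings of small teeth. This point is the centre of its grip bar. It may lie in either disc's place and stays where it is.
- pusher: White plastic feed pusher standing on the bench, diameter 52 mm with a 68 mm flange on top, 122 mm high; origin at the centre of its underside. A bystander.
- salt_tub: Clear jar, diameter 72 mm, 100 mm high; origin at the centre of its underside. A bystander.
- mug: White mug, diameter 80 mm, 92 mm high; origin at the centre of its underside. A bystander.
- paring_knife: Paring knife lying flat, 210 mm long, black handle; origin where the handle meets the blade, on its underside. A bystander.
- beaker: White plastic beaker, diameter 76 mm, 95 mm high; origin at the centre of its underside. A bystander.
Not all that is in view belongs to the job. What is shaped like the slicing_disc but turquoise is not meant.

How it is judged:
By the outcome, as a careful person would: the job done as asked, in the order asked, and still so for the second after the job is handed in, with the robot touching nothing.
It also fails if it takes over 61 s, if anything falls off the work surface, if the arm or the gripper's body presses on something with over 40 N, if the wrist force passes 120 N, or if a joint passes its speed limit or range.

## Working session

There is one attempt and no reset: what is moved stays moved. The work goes in short steps, Python scripts to look and compute and a tool call to move; the robot and the scene stay as the last step left them, time stands still between calls to the robot, and variables do not carry over. Pictures are saved under pics/ and viewed, at most 10 in all, crops included, and the job is handed in when it is done.

Besides the shell and the picture viewer there is one more tool, called after "Call:" as a command line: name --argument value ..., lists and objects as JSON in quotes. send_rows: Moves the arm, as the interface text tells. Its arguments: {"type":"object","properties":{"moves":{"type":"array","items":{"type":"number"}},"fingers":{"type":"number"},"squeeze":{"type":"number"}},"required":["moves"]}

```bash
ls; mkdir -p pics
python3 - <<'E'
from cell import r
import cv2,pickle
s=r.read_state();print(s)
d={}
for n in("side","top"):
    c=r.snapshot(n);d[n]=c
    cv2.imwrite(f"pics/{n}0.png",cv2.resize(c["img"][:,:,::-1],None,fx=1.5,fy=1.5,interpolation=cv2.INTER_CUBIC))
    print(n,c["camera_matrix"],c["R"],c["t"])
pickle.dump(d,open("c0.pkl","wb"))
E
```

```text
pics
{'clock': 0.0, 'qpos': array([-1.20263205e+00,  3.51302109e-01,  1.65244064e+00, -7.07387954e-06,
        1.13910102e+00, -8.46072308e-02]), 'dq': array([-0.00121733, -0.00012361, -0.0001925 , -0.00036154,  0.00032844,
        0.00015467]), 'tau': array([ 2.43620714e-03, -5.06099117e+01, -2.91399121e+01,  1.23164427e-04,
        4.54571869e-03,  4.34412911e-06]), 'tcp_pos': array([ 240.49743377, -494.25302165,  230.71605432]), 'eef_rot': array([-3.06022465e+00, -7.04879103e-01,  2.87572363e-04]), 'force': array([0.58950752, 0.17243712, 0.40835884]), 'torque': array([ 0.01610227, -0.02018229, -0.05307121]), 'grasp_force': 0.0, 'width': 85.37062896130107}
side [[470.03587403   0.         244.86788933]
 [  0.         470.03587403 194.66751954]
 [  0.           0.           1.        ]] [[-0.96745686 -0.25262594 -0.01440014]
 [-0.12716947  0.53463135 -0.8354623 ]
 [ 0.21875821 -0.80644247 -0.54935907]] [ 564.51090447  165.54010448 1641.30518743]
top [[440.26921309   0.         254.90368489]
 [  0.         440.26921309 191.63316791]
 [  0.           0.           1.        ]] [[ 2.53983639e-03 -9.99958532e-01 -8.74549283e-03]
 [-9.84969061e-01 -9.91109778e-04 -1.72728011e-01]
 [ 1.72712181e-01  9.05274075e-03 -9.84930734e-01]] [  26.82585557  557.52612876 1482.06526852]
```

View pics/side0.png

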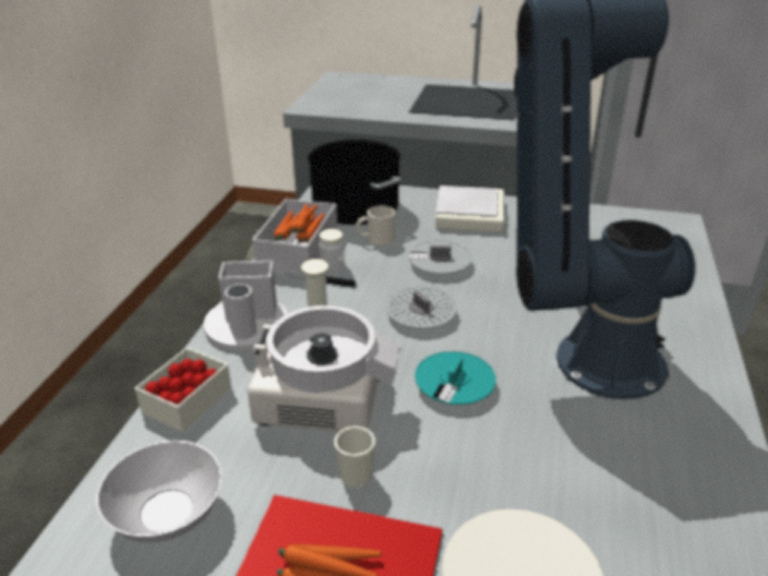

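View pics/top0.png

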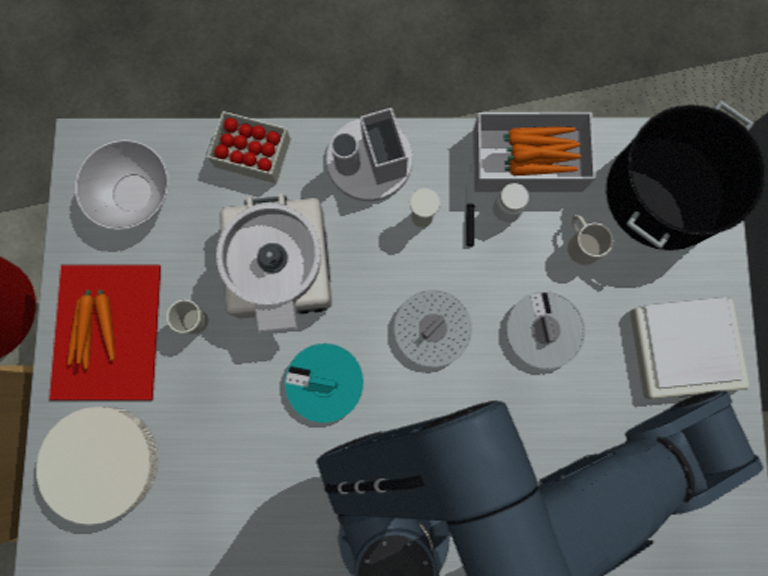

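The side view shows the cutter at (315,350). The top view shows three disc-shaped things: turquoise at (322,384), which is excluded; toothed grating at (432,329); and plain grey with one blade at (546,331). The last fits the slicing disc. I'll confirm it in an enlarged crop, together with the coupling.

Run:
```python
import cv2,pickle,numpy as np
d=pickle.load(open("c0.pkl","rb"))
def crop(n,u,v,w=40,h=30,k=10):
    im=d[n]["img"][v-h:v+h,u-w:u+w,::-1]
    o=cv2.resize(im,(400,300),interpolation=cv2.INTER_CUBIC)
    for i in range(0,2*w,10): cv2.line(o,(i*5,0),(i*5,5),(0,0,255),1);cv2.putText(o,str(u-w+i),(i*5,14),0,.32,(0,0,255),1)
    for i in range(0,2*h,10): cv2.line(o,(0,i*5),(5,i*5),(0,0,255),1);cv2.putText(o,str(v-h+i),(6,i*5+4),0,.32,(0,0,255),1)
    return o
a=np.vstack([np.hstack([crop("top",364,220),crop("side",293,168)]),np.hstack([crop("top",181,171),crop("side",213,232)])])
cv2.imwrite("pics/crop1.png",a)
```

```text
(no output)
```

View pics/crop1.png

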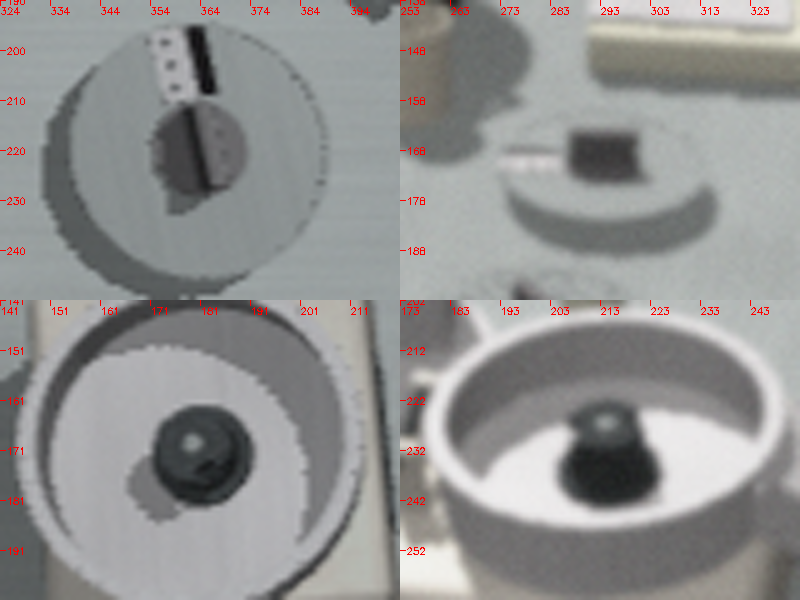

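Top-left crop: a plain disc with one white/black blade at (358,203), so this is the slicing disc. Its bar runs along about (361,209)-(365,228). The coupling stub is at (181,171) in the top view and (213,232) in the side view. Next I'll localise both numerically and enhance the coupling.

```bash
cat > h.py <<'E'
import numpy as np,cv2,pickle
d=pickle.load(open("c0.pkl","rb"))
def proj(n,X):
    c=d[n];p=np.atleast_2d(X)@c["R"].T+c["t"];q=p@c["camera_matrix"].T
    return q[:,:2]/q[:,2:]
def ray(n,uv):
    c=d[n];v=c["R"].T@np.linalg.solve(c["camera_matrix"],[*uv,1.]);return -c["R"].T@c["t"],v/np.linalg.norm(v)
def onz(n,uv,z):
    o,v=ray(n,uv);return o+v*(z-o[2])/v[2]
def tri(a,b):
    A=np.zeros((3,3));B=np.zeros(3);R=[]
    for n,uv in(("top",a),("side",b)):
        o,v=ray(n,uv);P=np.eye(3)-np.outer(v,v);A+=P;B+=P@o;R.append((P,o))
    X=np.linalg.solve(A,B);return X,[np.linalg.norm(P@(X-o)) for P,o in R]
def circ(c,r,n=60):
    t=np.linspace(0,2*np.pi,n);return np.c_[c[0]+r*np.cos(t),c[1]+r*np.sin(t),np.full(n,c[2])]
E
python3 - <<'E'
from h import *
from cell import r
for n in d:
    ims=[r.snapshot(n)["img"].astype(float) for _ in range(8)]
    d[n]["avg"]=np.mean(ims,0)
pickle.dump(d,open("c0.pkl","wb"))
for n in d: print(n,"cam at",ray(n,(0,0))[0])
print("disc top", onz("top",(363.8,220.3),25), "side pred", proj("side",onz("top",(363.8,220.3),25)))
print("rim tri", tri((181,171),(213,232)))
def cr(n,u,v,w,h,k,g):
    a=d[n]["avg"][v-h:v+h,u-w:u+w,::-1];a=np.clip(a*g,0,255).astype(np.uint8)
    o=cv2.resize(a,(400,300),interpolation=cv2.INTER_CUBIC);s=200/w
    for i in range(0,2*w,5): cv2.putText(o,str(u-w+i),(int(i*s),10),0,.32,(0,255,255),1);cv2.line(o,(int(i*s),12),(int(i*s),16),(0,255,255),1)
    for i in range(0,2*h,5): cv2.putText(o,str(v-h+i),(0,int(i*s)+4),0,.32,(0,255,255),1)
    return o
a=np.vstack([np.hstack([cr("top",181,171,16,12,0,2.5),cr("side",214,232,16,12,0,3.)]),np.hstack([cr("top",363,219,16,12,0,1.5),cr("side",294,172,28,21,0,1.5)])])
cv2.imwrite("pics/crop2.png",a)
E
```

```text
side cam at [ 208.14260066 1377.72537745 1048.09744197]
top cam at [ 293.10712971   13.9605601  1556.26661732]
disc top [ 460.61017303 -351.61098      25.        ] side pred [[293.31244041 170.85969944]]
rim tri (array([612.57138398, 271.68583501, 137.51037739]), [np.float64(1.6943075103967433), np.float64(1.694307510396425)])
```

View pics/crop2.png

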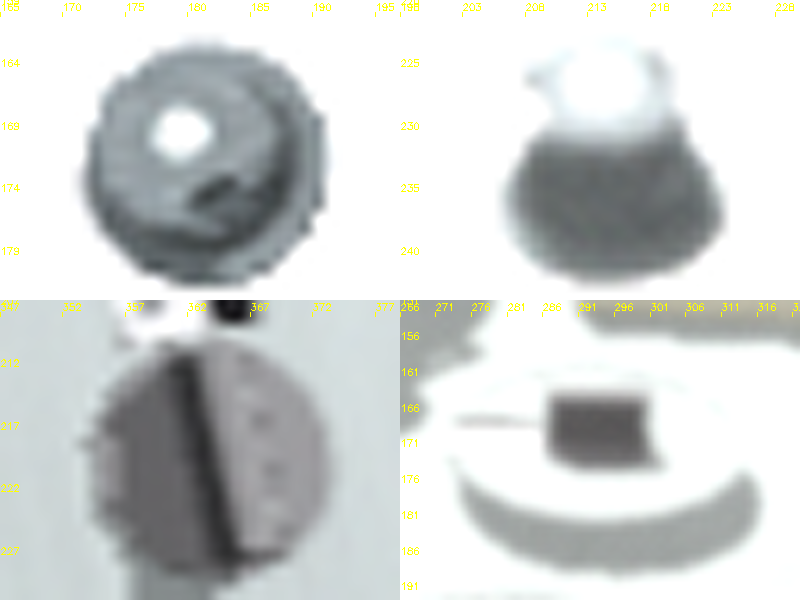

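The grip bar's dark +y face runs (361,211)-(366,229) in the top view and (287-300, 164-175) in the side view. The coupling shows a dark slot mark near (182,175) in the top view. I'll refine with circle fits, bar-corner triangulation and an overlay.

Run:
```python
from h import *
from scipy.optimize import minimize
from scipy.ndimage import map_coordinates,gaussian_filter
G={}
for n in d:
    g=d[n]["avg"].mean(2); G[n]=np.hypot(gaussian_filter(g,1,order=(0,1)),gaussian_filter(g,1,order=(1,0)))
def fit(c,r,views,z=None):
    def f(p):
        X=circ((p[0],p[1],p[2] if z is None else z),r,180);s=0
        for n in views:
            uv=proj(n,X);s-=map_coordinates(G[n],[uv[:,1],uv[:,0]],order=1).clip(0,25).mean()
        return s
    best=None
    for dx in(-6,0,6):
      for dy in(-6,0,6):
        m=minimize(f,np.array(c[:3 if z is None else 2])+([dx,dy,0] if z is None else [dx,dy]),method="Nelder-Mead",options=dict(initial_simplex=None))
        if best is None or m.fun<best.fun: best=m
    return best.x.round(1),round(best.fun,2)
B=("top","side")
print("disc free",fit((460,-352,25),90,B)," z25",fit((460,-352),90,B,25), [fit((460,-352),90,(n,),25) for n in B])
c=(612,272)
for r in(102,107,110): print("rim",r,"free",fit((*c,170),r,B)," z170",fit(c,r,B,170),[fit(c,r,(n,),170) for n in B])
for z in(160,): print("stub",z,fit(c,25,("top",),z),fit(c,25,("side",),z),fit((*c,160),25,B))
for a,b in(((362.6,211.3),(287.6,164.3)),((366.8,228.5),(300.2,164.3))): print("bar top corner",tri(a,b))
```

```text
disc free (array([ 463.2, -351. ,   27.5]), np.float64(-19.48))  z25 (array([ 463.5, -351.7]), np.float64(-19.32)) [(array([ 448.8, -330.5]), np.float64(-13.2)), (array([ 516.4, -344.2]), np.float64(-10.43))]
rim 102 free (array([608.1, 272.6, 165.1]), np.float64(-38.93))  z170 (array([604. , 278.6]), np.float64(-37.38)) [(array([606.4, 271. ]), np.float64(-17.24)), (array([607.8, 280.3]), np.float64(-22.63))]
rim 107 free (array([607.1, 278.1, 167. ]), np.float64(-41.42))  z170 (array([606. , 278.2]), np.float64(-40.42)) [(array([606. , 277.2]), np.float64(-19.26)), (array([610.2, 282.1]), np.float64(-22.84))]
rim 110 free (array([611.1, 276. , 166.6]), np.float64(-35.95))  z170 (array([608.4, 279.1]), np.float64(-34.66)) [(array([599.4, 270.3]), np.float64(-16.66)), (array([609.3, 279.9]), np.float64(-20.82))]
stub 160 (array([590.6, 266.1]), np.float64(-16.79)) (array([610.4, 271.7]), np.float64(-19.32)) (array([613.5, 258.9, 149.9]), np.float64(-35.13))
bar top corner (array([ 486.10296833, -340.41729242,   60.3957448 ]), [np.float64(1.4817456942026723), np.float64(1.4817456942026919)])
bar top corner (array([ 430.79753685, -352.0002646 ,   60.59907735]), [np.float64(1.9850729717619937), np.float64(1.9850729717618965)])
```

Bar-top corners come out at z≈60.5, against the expected 60, and the disc rim at z≈27.5, against 25. Both are consistent. I'll verify the pose hypotheses with an overlay.

```bash
cat >> h.py <<'E'
def cr(n,u,v,w,g,lines,size=(400,300)):
    h=int(w*.75);s=size[0]/(2*w)
    M=np.float32([[s,0,(w-u+.5)*s-.5],[0,s,(h-v+.5)*s-.5]])
    o=cv2.warpAffine(np.clip(d[n]["avg"][:,:,::-1]*g,0,255).astype(np.uint8),M,size,flags=cv2.INTER_CUBIC)
    for X,col in lines:
        p=proj(n,X)@M[:,:2].T+M[:,2];cv2.polylines(o,[np.int32(p*8)],False,col,1,cv2.LINE_AA,3)
    return o
def bar(c,yaw):
    R=np.array([[np.cos(yaw),-np.sin(yaw)],[np.sin(yaw),np.cos(yaw)]])
    q=np.array([[30,7],[-30,7],[-30,-7],[30,-7],[30,7]])@R.T+c
    return [np.c_[q,np.full(5,60.)],np.c_[q[:2],np.full(2,25.)]]
E
python3 - <<'E'
from h import *
Y=(0,255,255);Gn=(0,255,0);M=(255,0,255)
D=(461,-352);L=[(circ((*D,25),90),Y)]+[(b,Gn) for b in bar(D,.23)]
C=(608,275)
def ent(a,z0=160,z1=144):
    out=[]
    for k in(a,a+np.pi):
        for s in(-.28,.28):
            x=np.array([C[0]+25*np.cos(k+s),C[1]+25*np.sin(k+s)]);out.append((np.array([[*x,z0],[*x,z1]]),M))
    return out
K=[(circ((*C,160),25),Y),(circ((*C,170),102),Y),(circ((*C,120),102),Gn)]
a=np.vstack([np.hstack([cr("top",181,171,14,2.5,K[:1]+ent(.5)),cr("top",181,171,36,1,K)]),np.hstack([cr("side",214,232,40,1,K),cr("top",363,219,28,1.3,L)])])
a=a[:600,:800]
cv2.imwrite("pics/ov1.png",a)
E
```

```text
(no output)
```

View pics/ov1.png

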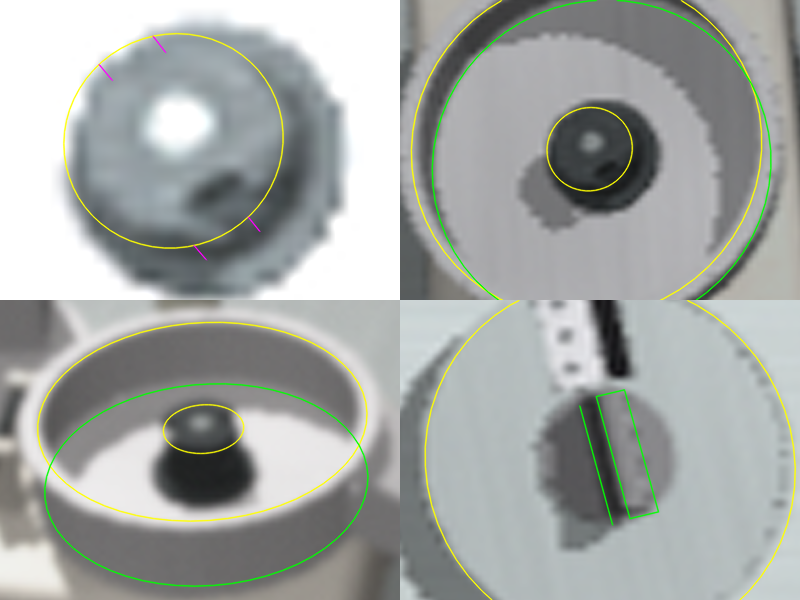

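The overlay fits. Disc centre is about (461,-350.5) with bar yaw ≈0.23, and the coupling is about (607,274). Moving over the slicing disc now.

Call:
send_rows --moves '[0.052,-0.0066,0,0,0,0.045,0.1045,-0.0132,0,0,0,0.09,0.157,-0.0197,0,0,0,0.134,0.209,-0.0263,0,0,0,0.178,0.2612,-0.0329,0,0,0,0.223]' --fingers 0 --squeeze 70

```text
clock: 1.52
tcp_pos: [462.5, -349.6, 231.4]
eef_rot: [3.121, 0.358, 0.0]
force: [-0.2, -0.8, 0.5]
width: 85.7
grasp_force: 0.0
```

Call:
send_rows --moves '[0,0,0.04,0,0,0,0,0,0.09,0,0,0,0,0,0.13,0,0,0,0,0,0.15,0,0,0,0,0,0.15,0,0,0]'

```text
clock: 2.15
tcp_pos: [460.5, -350.2, 80.1]
eef_rot: [-3.119, -0.36, 0.003]
force: [-0.8, -0.4, 0.5]
width: 85.3
grasp_force: 0.0
```

```bash
cat >> h.py <<'E'
def st(r):
    s=r.read_state();from scipy.spatial.transform import Rotation as Ro
    R=Ro.from_rotvec(s["eef_rot"]).as_matrix()
    print("t%.2f"%s["clock"],"p",s["tcp_pos"].round(1),"yaw %.3f"%np.arctan2(R[1,0],R[0,0]),"tilt",R[:2,2].round(4),"F",s["force"].round(1),"T",s["torque"].round(2),"w %.1f g %.0f"%(s["width"],s["grasp_force"]),"q",s["qpos"].round(2))
    return s,R
E
python3 -c "
from h import *
from cell import r
s,R=st(r)
print('to grasp, tool axes mm:',(R.T@(np.array([461,-350.5,31])-s['tcp_pos'])).round(1))"
```

```text
t2.15 p [ 460.5 -350.2   80.1] yaw 0.230 tilt [-0.002   0.0018] F [-0.8 -0.4  0.5] T [-0.04 -0.04  0.05] w 85.3 g 0 q [-0.73  0.59  1.69 -0.    0.86  0.61]
to grasp, tool axes mm: [ 0.5  0.5 49.1]
```

Call:
send_rows --moves '[0,0,0.02,0,0,0,0,0,0.038,0,0,0,0,0,0.049,0,0,0,0,0,0.049,0,0,0]'

```text
clock: 2.65
tcp_pos: [460.9, -350.5, 31.8]
eef_rot: [-3.12, -0.36, 0.001]
force: [1.0, 0.5, 0.2]
width: 85.5
grasp_force: 0.0
```

Call:
send_rows --moves '[0,0,0,0,0,0,0,0,0,0,0,0,0,0,0,0,0,0,0,0,0,0,0,0,0,0,0,0,0,0]' --fingers 1 --squeeze 70

```text
clock: 3.28
tcp_pos: [461.4, -351.1, 32.7]
eef_rot: [3.12, 0.36, 0.001]
force: [-0.7, -2.3, 2.7]
width: 12.9
grasp_force: 69.4
```

Call:
send_rows --moves '[0,0,0,0,0,0,0,0,0,0,0,0,0,0,0,0,0,0]'

```text
clock: 3.65
tcp_pos: [461.4, -351.1, 32.7]
eef_rot: [3.12, 0.36, 0.001]
force: [-0.1, -2.4, 4.9]
width: 12.7
grasp_force: 69.7
```

Call:
send_rows --moves '[0,0,-0.005,0,0,0,0,0,-0.03,0,0,0,0,0,-0.08,0,0,0,0,0,-0.13,0,0,0,0,0,-0.18,0,0,0]'

```text
clock: 4.28
tcp_pos: [460.4, -349.8, 213.0]
eef_rot: [-3.119, -0.36, 0.002]
force: [0.7, -0.4, -4.6]
width: 12.6
grasp_force: 69.0
```

Call:
send_rows --moves '[0,0,-0.04,0,0,0,0,0,-0.06,0,0,0,0,0,-0.06,0,0,0,0,0,-0.06,0,0,0]'

```text
clock: 4.78
tcp_pos: [460.5, -350.1, 270.5]
eef_rot: [-3.119, -0.36, 0.003]
force: [-0.5, -0.5, -4.8]
width: 12.8
grasp_force: 69.2
```

Run:
```python
from h import *
from cell import r
s,R=st(r)
Y=(0,255,255)
for n in d: d[n]["avg"]=r.snapshot(n)["img"].astype(float)
# coupling zoom from the initial averaged pictures, stretched, with entry candidates
d0=pickle.load(open("c0.pkl","rb"))
p=s["tcp_pos"]
c=(p[0],p[1]);z=p[2]-32.7+25  # disc upper face
L=[(circ((*c,z),90),Y)]
uv=[proj(n,[[*c,z]])[0].astype(int) for n in("top","side")]
a=[cr("top",*uv[0],45,1.3,L),cr("side",*uv[1],45,1.3,L)]
for n in d: d[n]["avg"]=np.clip((d0[n]["avg"]-25)*2.4,0,255)
C=(607,274)
def ent(a):
    o=[(circ((*C,160),25),Y)]
    for k in(a,a+np.pi):
        e=np.array([np.cos(k),np.sin(k)]);t=np.array([-e[1],e[0]])
        P=[C+24*e+7*t,C+16*e+7*t,C+16*e-7*t,C+24*e-7*t]
        o.append((np.array([[*x,160] for x in P]),(255,0,255)))
        o+= [(np.array([[*x,160],[*x,144]]),(0,255,0)) for x in P[::3]]
    return o
b=[cr("top",181,171,13,1,[]),cr("top",181,171,13,1,ent(.5))]
cv2.imwrite("pics/p6.png",np.vstack([np.hstack(a),np.hstack(b)]))
```

```text
t4.78 p [ 460.5 -350.1  270.5] yaw 0.230 tilt [-0.0022  0.0021] F [-0.5 -0.5 -4.8] T [-0.01  0.07  0.01] w 12.8 g 69 q [-0.73  0.37  1.53  0.    1.25  0.61]
```

View pics/p6.png

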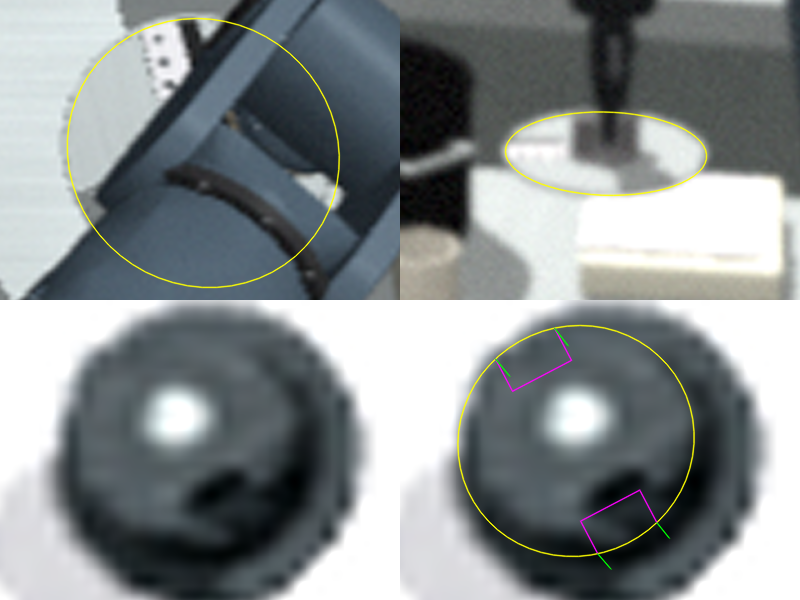

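The disc is gripped level: the weight reads 4.8 N and the rim overlay fits in both views. The entry slot mark agrees with yaw ≈0.5–0.6. Carrying the disc over to the coupling.

Call:
send_rows --moves '[0.012,-0.024,0,0,0,0,0.032,-0.064,0,0,0,0,0.055,-0.111,0,0,0,0,0.078,-0.157,0,0,0,0,0.1,-0.202,0,0,0,0]'

```text
clock: 5.5
tcp_pos: [512.3, -129.5, 271.4]
eef_rot: [-3.12, -0.36, 0.002]
force: [0.1, -0.2, -5.2]
width: 12.6
grasp_force: 69.2
```

Call:
send_rows --moves '[0.023,-0.046,0,0,0,0,0.046,-0.093,0,0,0,0,0.069,-0.139,0,0,0,0,0.092,-0.185,0,0,0,0,0.115,-0.232,0,0,0,0]'

```text
clock: 6.12
tcp_pos: [571.5, 122.5, 271.3]
eef_rot: [3.121, 0.36, -0.002]
force: [1.6, -0.1, -5.9]
width: 12.7
grasp_force: 69.2
```

Call:
send_rows --moves '[0.023,-0.046,0,0,0,0,0.044,-0.089,0,0,0,0,0.061,-0.122,0,0,0,0,0.0699,-0.1402,0,0,0,0,0.0699,-0.1402,0,0,0,0]'

```text
clock: 6.75
tcp_pos: [607.3, 274.4, 270.6]
eef_rot: [3.12, 0.363, -0.004]
force: [-0.4, -1.1, -5.5]
width: 12.9
grasp_force: 69.3
```

Call:
send_rows --moves '[0,0,0.01,0,0,-0.1,0,0,0.02,0,0,-0.2,0,0,0.03,0,0,-0.3,0,0,0.035,0,0,-0.37,0,0,0.035,0,0,-0.37]'

```text
clock: 7.38
tcp_pos: [607.4, 272.4, 236.3]
eef_rot: [3.002, 0.926, -0.003]
force: [0.0, -0.2, -5.5]
width: 12.7
grasp_force: 69.3
```

Run:
```python
from h import *
from cell import r
s,R=st(r)
Y=(0,255,255);Gn=(0,255,0);M=(255,0,255)
for n in d: d[n]["avg"]=np.mean([r.snapshot(n)["img"].astype(float) for _ in range(3)],0)
pickle.dump(d,open("c1.pkl","wb"))
p=s["tcp_pos"];z=p[2]-32.7+25
C=(607,274)
L=[(circ((p[0],p[1],z),90),Y),(circ((*C,170),102),Gn)]
a=[cr("top",181,168,42,1.2,L),cr("side",214,222,42,1.2,L)]
cv2.imwrite("pics/p7.png",cv2.resize(np.hstack(a),(800,300)))
```

```text
t7.38 p [607.4 272.4 236.3] yaw 0.599 tilt [-0.0018 -0.0008] F [ 0.  -0.2 -5.5] T [0.   0.07 0.01] w 12.7 g 69 q [ 0.35  0.56  1.31 -0.    1.27  1.32]
```

View pics/p7.png

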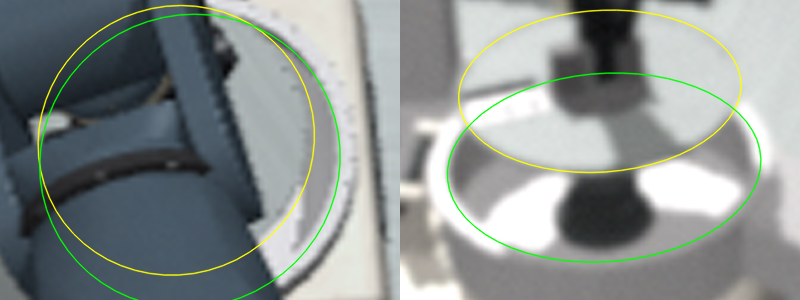

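Run:
```python
from h import *
from scipy.ndimage import map_coordinates,gaussian_filter
d1=pickle.load(open("c1.pkl","rb"))
def I(D,n,X):
    uv=proj(n,X);g=D[n]["avg"].mean(2);return map_coordinates(gaussian_filter(g,.5),[uv[:,1],uv[:,0]],order=1)
def grid(D,n,c,z,r,mode,sel=None,rng=9,e=3):
    best=[]
    for dx in range(-rng,rng+1):
        for dy in range(-rng,rng+1):
            k=(c[0]+dx,c[1]+dy,z)
            v=I(D,n,circ(k,r+e,120))-I(D,n,circ(k,r-e,120))
            if sel is not None: v=v[sel]
            v=v.clip(-60,60)
            s={"+":v.mean(),"-":-v.mean(),"a":abs(v).mean()}[mode]
            best.append((s,k[0],k[1]))
    best.sort(reverse=True);b=best[:8]
    return [tuple(np.round(x,1)) for x in b[:2]],np.mean(b,0).round(1)
t=np.linspace(0,2*np.pi,120)
print("disc side",grid(d1,"side",(607,272),228.6,90,"a"))
print("disc top -y arc",grid(d1,"top",(607,272),228.6,90,"a",sel=(np.cos(t+1.2)>.75)))
for n in("side","top"):
    for r in(102,): print("rim",n,r,grid(d,n,(607,274),170,r,"+"))
    print("stub",n,grid(d,n,(607,274),160,25,"a",e=2),grid(d,n,(607,274),160,25,"-",e=2))
    print("floor edge",n,grid(d,n,(607,274),120,102,"a"))
```

```text
disc side ([(np.float64(17.8), np.float64(608.0), np.float64(271.0)), (np.float64(17.8), np.float64(608.0), np.float64(270.0))], array([ 17.6, 607.9, 270.9]))
disc top -y arc ([(np.float64(32.9), np.float64(609.0), np.float64(263.0)), (np.float64(32.7), np.float64(610.0), np.float64(263.0))], array([ 31. , 609.4, 263.4]))
rim side 102 ([(np.float64(30.1), np.float64(611.0), np.float64(271.0)), (np.float64(29.9), np.float64(611.0), np.float64(270.0))], array([ 29.5, 611. , 270.5]))
stub side ([(np.float64(25.2), np.float64(610.0), np.float64(275.0)), (np.float64(25.2), np.float64(611.0), np.float64(273.0))], array([ 25. , 610.5, 274. ])) ([(np.float64(2.9), np.float64(598.0), np.float64(265.0)), (np.float64(2.8), np.float64(598.0), np.float64(266.0))], array([  2.4, 598.1, 267.6]))
floor edge side ([(np.float64(14.5), np.float64(609.0), np.float64(283.0)), (np.float64(14.5), np.float64(608.0), np.float64(283.0))], array([ 14.1, 608.8, 282.8]))
rim top 102 ([(np.float64(36.2), np.float64(612.0), np.float64(274.0)), (np.float64(36.0), np.float64(612.0), np.float64(273.0))], array([ 35.4, 611.5, 273.5]))
stub top ([(np.float64(27.4), np.float64(612.0), np.float64(274.0)), (np.float64(27.0), np.float64(613.0), np.float64(273.0))], array([ 26.8, 612.1, 273.8])) ([(np.float64(-3.8), np.float64(616.0), np.float64(283.0)), (np.float64(-4.1), np.float64(601.0), np.float64(266.0))], array([ -4.2, 604.9, 270. ]))
floor edge top ([(np.float64(37.7), np.float64(612.0), np.float64(273.0)), (np.float64(37.6), np.float64(612.0), np.float64(274.0))], array([ 37.1, 611.9, 273.9]))
```

Chamber rim, floor edge and stub agree on an axis at about (611,273). With that centre the entry yaw works out to about 0.46–0.5. Correcting and descending to just above the stub.

Call:
send_rows --moves '[0.0015,0.0006,0.005,0,0,0.05,0.0029,0.0012,0.015,0,0,0.1,0.0029,0.0012,0.025,0,0,0.1,0.0029,0.0012,0.032,0,0,0.1,0.0029,0.0012,0.034,0,0,0.1]'

```text
clock: 8.3
tcp_pos: [610.6, 273.9, 202.8]
eef_rot: [3.044, 0.778, -0.001]
force: [0.0, -0.4, -5.0]
width: 12.8
grasp_force: 69.3
```

Call:
send_rows --moves '[0,0,0,0,0,0,0,0,0,0,0,0]'

```text
clock: 8.55
tcp_pos: [611.0, 274.0, 203.7]
eef_rot: [-3.044, -0.777, -0.001]
force: [-0.7, -0.1, -4.5]
width: 12.5
grasp_force: 69.3
```

```bash
python3 -c "
from h import *
from cell import r
s,R=st(r)
print('to target',(R.T@(np.array([610.7,273,200])-s['tcp_pos'])).round(1))"
```

```text
t8.55 p [611.  274.  203.7] yaw 0.500 tilt [0.0006 0.0002] F [-0.7 -0.1 -4.5] T [ 0.02  0.03 -0.03] w 12.5 g 69 q [0.35 0.59 1.34 0.   1.21 1.42]
to target [-0.7  0.8  3.7]
```

Call:
send_rows --moves '[-0.0003,0.0008,0.004,0,0,0,-0.0003,0.0008,0.008,0,0,0,-0.0003,0.0008,0.01,0,0,0,-0.0003,0.0008,0.0115,0,0,0,-0.0003,0.0008,0.013,0,0,0]'

```text
clock: 9.18
tcp_pos: [611.1, 272.9, 190.4]
eef_rot: [3.043, 0.777, 0.001]
force: [1.1, -1.7, -4.7]
width: 12.6
grasp_force: 69.5
```

```bash
python3 -c "
from h import *
from cell import r
s,R=st(r)"
```

```text
t9.18 p [611.1 272.9 190.4] yaw 0.500 tilt [ 0.0004 -0.0004] F [ 1.1 -1.7 -4.7] T [-0.49  0.01  0.04] w 12.6 g 69 q [ 0.35  0.61  1.35 -0.    1.18  1.42]
```

Call:
send_rows --moves '[0,0,0.001,0,0,0,0,0,0.002,0,0,0,0,0,0.003,0,0,0]'

```text
clock: 9.55
tcp_pos: [611.0, 272.9, 187.3]
eef_rot: [3.044, 0.777, 0.0]
force: [1.0, -3.6, -2.4]
width: 12.6
grasp_force: 69.7
```

```bash
python3 -c "
from h import *
from cell import r
s,R=st(r)"
```

```text
t9.55 p [611.  272.9 187.3] yaw 0.500 tilt [ 0.0002 -0.0004] F [ 1.  -3.6 -2.4] T [-0.89 -0.05  0.05] w 12.6 g 70 q [ 0.35  0.61  1.36 -0.    1.18  1.42]
```

Call:
send_rows --moves '[-0.0003,0.0012,0.0,0,0,0,-0.0003,0.0012,0.0015,0,0,0,-0.0003,0.0012,0.003,0,0,0]'

```text
clock: 9.93
tcp_pos: [611.1, 272.1, 184.0]
eef_rot: [-3.044, -0.777, 0.0]
force: [0.2, -0.3, -5.0]
width: 12.5
grasp_force: 69.3
```

```bash
python3 -c "
from h import *
from cell import r
s,R=st(r)"
```

```text
t9.93 p [611.1 272.1 184. ] yaw 0.500 tilt [-0.0003  0.0003] F [ 0.2 -0.3 -5. ] T [ 0.03  0.04 -0.  ] w 12.5 g 69 q [0.35 0.61 1.36 0.   1.17 1.42]
```

The lugs are in the entry slots and moving freely. Going on down to the run floor.

Call:
send_rows --moves '[0,0,0.002,0,0,0,0,0,0.004,0,0,0,0,0,0.0055,0,0,0,0,0,0.0065,0,0,0]'

```text
clock: 10.42
tcp_pos: [611.2, 271.9, 177.7]
eef_rot: [-3.044, -0.777, 0.0]
force: [-0.4, 1.3, -4.7]
width: 12.9
grasp_force: 69.3
```

```bash
python3 -c "
from h import *
from cell import r
s,R=st(r)"
```

```text
t10.43 p [611.2 271.9 177.7] yaw 0.500 tilt [-0.0001  0.    ] F [-0.4  1.3 -4.7] T [0.01 0.01 0.03] w 12.9 g 69 q [0.35 0.62 1.36 0.   1.16 1.42]
```

Call:
send_rows --moves '[0,0,0.0005,0,0,0,0,0,0.001,0,0,0,0,0,0.0015,0,0,0]'

```text
clock: 10.8
tcp_pos: [611.3, 271.9, 176.7]
eef_rot: [-3.044, -0.777, -0.001]
force: [-1.7, 0.2, 0.4]
width: 12.8
grasp_force: 70.1
```

```bash
python3 -c "
from h import *
from cell import r
s,R=st(r)"
```

```text
t10.80 p [611.3 271.9 176.7] yaw 0.500 tilt [0.0004 0.0001] F [-1.7  0.2  0.4] T [-0.15  0.33  0.01] w 12.8 g 70 q [0.35 0.62 1.37 0.   1.16 1.42]
```

Floor contact is at TCP 176.7, exactly the predicted entry floor, with a light hand. Twisting clockwise in stages.

Call:
send_rows --moves '[0,0,-0.0003,0,0,0.06,0,0,-0.0003,0,0,0.12,0,0,-0.0003,0,0,0.18,0,0,-0.0003,0,0,0.24]'

```text
clock: 11.3
tcp_pos: [611.4, 271.8, 176.7]
eef_rot: [3.115, 0.404, 0.0]
force: [0.4, -0.5, -4.3]
width: 12.5
grasp_force: 69.4
```

```bash
python3 -c "
from h import *
from cell import r
s,R=st(r)"
```

```text
t11.30 p [611.4 271.8 176.7] yaw 0.258 tilt [ 0.0003 -0.0001] F [ 0.4 -0.5 -4.3] T [-0.1  -0.06  0.03] w 12.5 g 69 q [ 0.35  0.62  1.37 -0.    1.16  1.66]
```

Call:
send_rows --moves '[0,0,0,0,0,0.08,0,0,0,0,0,0.16,0,0,0,0,0,0.24,0,0,0,0,0,0.32,0,0,0,0,0,0.38]'

```text
clock: 11.92
tcp_pos: [611.3, 271.9, 176.7]
eef_rot: [-3.136, 0.192, -0.0]
force: [-0.7, 0.2, -3.9]
width: 13.0
grasp_force: 69.4
```

```bash
python3 -c "
from h import *
from cell import r
s,R=st(r)"
```

```text
t11.93 p [611.3 271.9 176.7] yaw -0.122 tilt [0.0002 0.0001] F [-0.7  0.2 -3.9] T [ 0.04  0.06 -0.01] w 13.0 g 69 q [0.35 0.62 1.37 0.   1.16 2.04]
```

Call:
send_rows --moves '[0,0,0.0006,0,0,0.04,0,0,0.001,0,0,0.07,0,0,0.001,0,0,0.1]'

```text
clock: 12.3
tcp_pos: [611.4, 272.2, 175.9]
eef_rot: [-3.122, 0.347, -0.001]
force: [0.3, 1.6, -2.5]
width: 13.2
grasp_force: 69.6
```

Call:
send_rows --moves '[0,0,0,0,0,0.02,0,0,0,0,0,0.04]'

```text
clock: 12.55
tcp_pos: [611.0, 271.6, 175.1]
eef_rot: [3.114, -0.409, -0.001]
force: [-0.8, -0.2, -3.9]
width: 12.6
grasp_force: 69.3
```

```bash
python3 -c "
from h import *
from cell import r
s,R=st(r)"
```

```text
t12.55 p [611.  271.6 175.1] yaw -0.261 tilt [-0.0009 -0.0006] F [-0.8 -0.2 -3.9] T [0.03 0.01 0.  ] w 12.6 g 69 q [ 0.35  0.62  1.37 -0.    1.15  2.18]
```

The disc is starting to drop (z 175.1, load hanging free again), so the lugs have cleared the notch edge. Turning a little further to the notch middle, then lowering.

Call:
send_rows --moves '[0,0,0,0,0,0.04,0,0,0,0,0,0.08,0,0,0.001,0,0,0.08,0,0,0.002,0,0,0.08]'

```text
clock: 13.05
tcp_pos: [611.2, 271.8, 173.3]
eef_rot: [3.096, -0.531, -0.0]
force: [-0.6, 0.7, -5.8]
width: 12.7
grasp_force: 69.3
```

```bash
python3 -c "
from h import *
from cell import r
s,R=st(r)"
```

```text
t13.05 p [611.2 271.8 173.3] yaw -0.340 tilt [-0.0003 -0.0002] F [-0.6  0.7 -5.8] T [ 0.   -0.01  0.03] w 12.7 g 69 q [ 0.35  0.62  1.37 -0.    1.15  2.26]
```

Call:
send_rows --moves '[0,0,0.001,0,0,0,0,0,0.002,0,0,0,0,0,0.003,0,0,0,0,0,0.0035,0,0,0]'

```text
clock: 13.55
tcp_pos: [611.3, 271.9, 170.7]
eef_rot: [-3.096, 0.532, -0.0]
force: [-2.7, -0.9, 3.6]
width: 13.1
grasp_force: 70.4
```

```bash
python3 -c "
from h import *
from cell import r
s,R=st(r)"
```

```text
t13.55 p [611.3 271.9 170.7] yaw -0.340 tilt [0.0003 0.0001] F [-2.7 -0.9  3.6] T [-0.24  0.63  0.02] w 13.1 g 70 q [ 0.35  0.63  1.37 -0.    1.14  2.26]
```

Contact is exactly at the home height (170.7). Unloading, releasing and retracting.

Call:
send_rows --moves '[0,0,-0.001,0,0,0,0,0,-0.001,0,0,0]'

```text
clock: 13.8
tcp_pos: [611.2, 271.9, 170.9]
eef_rot: [3.096, -0.532, -0.0]
force: [-0.2, -0.9, -4.8]
width: 13.0
grasp_force: 69.5
```

Call:
send_rows --moves '[0,0,0,0,0,0,0,0,0,0,0,0,0,0,0,0,0,0,0,0,0,0,0,0,0,0,0,0,0,0]' --fingers 0.3

```text
clock: 14.42
tcp_pos: [611.3, 271.9, 171.2]
eef_rot: [-3.096, 0.532, -0.0]
force: [0.4, 0.5, -0.3]
width: 59.5
grasp_force: 0.0
```

Call:
send_rows --moves '[0,0,-0.005,0,0,0,0,0,-0.015,0,0,0,0,0,-0.03,0,0,0,0,0,-0.06,0,0,0,0,0,-0.1,0,0,0]'

```text
clock: 15.05
tcp_pos: [611.0, 271.8, 272.5]
eef_rot: [3.096, -0.532, -0.001]
force: [-0.3, 0.8, -0.4]
width: 59.6
grasp_force: 0.0
```

Call:
send_rows --moves '[-0.03,0,-0.05,0,0,0,-0.08,0,-0.06,0,0,0,-0.13,0,-0.06,0,0,0,-0.18,0,-0.06,0,0,0,-0.18,0,-0.06,0,0,0]'

```text
clock: 15.68
tcp_pos: [439.3, 333.0, 332.9]
eef_rot: [-3.096, 0.527, -0.002]
force: [-0.4, 0.0, 0.2]
width: 59.7
grasp_force: 0.0
```

Run:
```python
from h import *
from cell import r
st(r)
Y=(0,255,255);Gn=(0,255,0)
for n in d: d[n]["avg"]=np.mean([r.snapshot(n)["img"].astype(float) for _ in range(3)],0)
L=[(circ((611,273,163),90),Y)]
a=np.vstack([np.hstack([cr("top",181,168,42,1.2,L),cr("side",214,222,42,1.2,L)]),np.hstack([cv2.resize(np.uint8(d[n]["avg"][:,:,::-1]),(400,300)) for n in("top","side")])])
cv2.imwrite("pics/p8.png",a)
```

```text
t15.68 p [439.3 333.  332.9] yaw -0.337 tilt [0.0014 0.0013] F [-0.4  0.   0.2] T [-0.03 -0.03  0.02] w 59.7 g 0 q [0.56 0.27 1.51 0.   1.36 2.47]
```

View pics/p8.png

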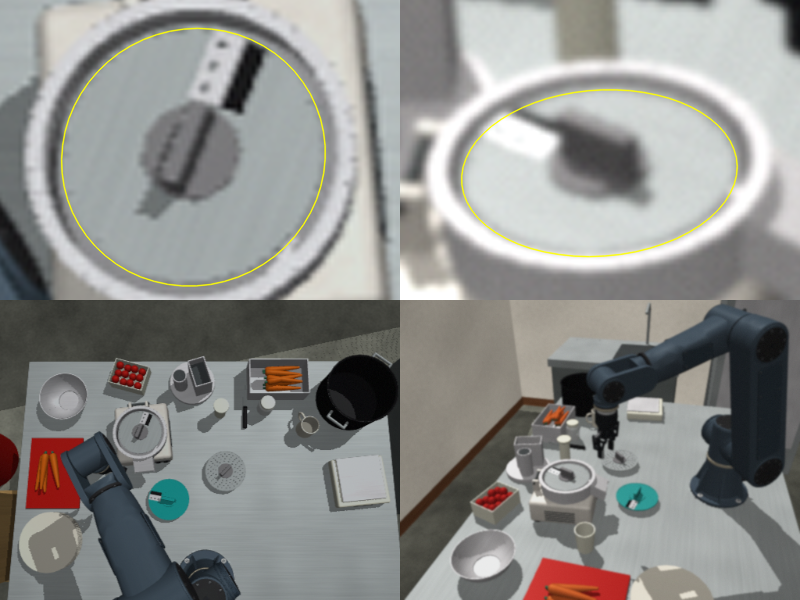

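The disc sits level and concentric in the chamber. Its rim matches the predicted home circle (z 163) in both views, the other objects look undisturbed, and the gripper is clear. Handing in.

```bash
python3 -c "
from cell import r
print(r.job_done())"
```

```text
the job is handed in; nothing more can be done
None
```

The slicing disc is locked home and level on the coupling and released, the gripper is clear with nothing else touched, and the job was handed in at about 16 s.

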